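# Load a battery cell into a bench tester against its sprung contact

### The arm

A 6-joint arm with a two-finger parallel gripper is mounted at the origin on the work surface. World frame = base frame: x ahead of the robot, y to its left, z up, the work surface at z = 0. Lengths are in mm, angles in rad, forces in N, time in s.
With the tool pointing down it reaches from about 300 to 950 mm from the base axis. Payload 3.1 kg.
Tool frame: the origin (TCP) lies midway between the tips of the shut fingers; the grasp point (between the pads) lies 19 mm behind it; z points along the fingers, y is the direction in which the jaws open and shut (so a half turn about z gives the same grasp; the last joint's range is limited). The gripper opens to 85 mm and grips with 20 to 120 N. Pads are 22 mm wide; open, the fingers measure 114 mm over their backs; the gripper's body (76 mm by 85 mm) begins 54 mm behind the grasp point. The pads swing forward as they close: fully open they stand 13 mm farther back than shut.
Start: joints at [1.204, 0.308, 1.634, -0, 1.2, -0.07], TCP at [182.814, 597.671, 209.372] pointing down, gripper open.
Joint ranges: [-3.06, 3.06], [-0.79, 1.96], [0.05, 2.63], [-1.19, 4.34], [0.05, 2.64], [-2.94, 2.94]. Speed limits (rad/s): [2.79, 2.79, 3.14, 3.14, 3.14, 3.14].

### API

Orientations are given as a rotation vector (axis times angle).
In Python, from rig import * gives the robot as it stands.
- The arm moves only by the tool move_arm, never from a script. Its arguments are lists of equal length, an entry for each row: "translation": the shift along the tool's x, y, z in units of 0.5 m (1.0 is 0.5 m), a list of three; "spin": the turn about the tool's z in units of pi rad (1.0 is pi rad). In form: {"translation": [[tx, ty, tz], ...], "spin": [spin, ...]}. A call has 1 to 8 rows; each row is the pose to reach, as a shift and turn from the pose commanded when the call began, along the tool's axes at that moment, turning the shorter way round; what a row does not reach only later rows make up. A row lasts 1/12 s, in which the tool goes at most 41.7 mm and 7.16 degrees, less where a joint would pass 70% of its speed; a pose out of reach is approached as far as the arm can. A call with a number of a shift or a turn outside -1 to 1 is refused whole. A call with a gripper value outside its range is refused whole. "grip" is the gripper's target within -1 to 1 (shut at 1, half-way at 0, fully open at -1), set as the call begins (left out, the last holds). The fingers move at their own pace and stop on an object; the grip force is fixed at half the most. Time passes only in rows, so rows that repeat a pose let the fingers close. It gives the time, the measured TCP pose, the force and the opening at its end, in the units of the state.
- get_state(): the state, without advancing time (a new reading comes with each control period).
- snapshot(name): name is "side" or "top"; returns (picture, depth): 384x512x3 uint8, blue, green, red; 384x512 float32, mm along the optical axis (not along the pixel's ray), 0 where there is no reading.
- camera_model(name): a dict with "camera_matrix" (3x3 intrinsics, pixels), "eye" and "attitude" of the camera in the world. Camera axes: x right, y down, z forward; pixel columns grow to the right and rows downward; lengths in mm; the calibration is good to about 2 mm. A picture is of the moment at which its call begins. camera_model takes no time and is no camera call.
- finish_job(): hands the job in, once; it reports no verdict.
Trained networks look in the newest picture that a camera, given by its name, has taken for a name from the list of things; names that differ only in an ending like _2 or _b are one class to them, and where a whole thing is asked for, a point or a joint stands for the part that bears it (a point fixed in the world has none). Each returns a list of dicts, best first, with "conf" (0 to 1); they miss things now and then, are a little off and sometimes report something else, mostly with a low value. They report only what shows in the picture. A call takes as long as a camera call.
- recognise(camera, name): "pixel" ([column, row] in pixels, amid what is visible of it).
- silhouettes(camera, name): "region" (384x512 bool, what is visible of it) and "pixel" ([column, row] in pixels, amid what is visible of it).
- landmark_of(camera, name): "pixel" ([column, row] in pixels: a listed point, or the origin of a listed thing).
The state is a dict: "clock": time; "q": joint angles; "qd": joint speeds; "effort": joint torques, N m; "eef_pos": TCP position; "tool_rot": TCP orientation; "wrist_force": force on the tool from outside, world axes, zero at the start; "wrist_torque": the same for the moment, N m; "grip_width": finger opening in mm.
Only numpy, scipy, OpenCV 4.12 (cv2) and the standard library are available. Lean on these libraries where they do the work, as an engineer would, in place of code of your own. Each camera call takes 0.05 s, during which the arm holds its last target. There are 200 camera calls.

### The job

Take the orange battery cell from the rack, lay it in the tester's V-groove clear of the blue hood with its steel nub towards the hood, then slide it gently along the groove into the hood until it meets the hidden sprung contact. Press it home with a steady push of about 7 N for a second (a firm touch: under 4 N makes no connection, over 12 N bends the contact), then let go and leave it lying there against the contact. Do not drop the cell, and leave the rest of the bench as it is.

Things in the scene. Friction and masses are not known exactly. Their poses are not given: they have to be found in the camera images.
- cell_center (a point): Centre of the orange cylindrical battery cell to be loaded (a white band near one end, a small steel nub on that end). 32 mm diameter, 70 mm long overall (66 mm sleeve and a 4 mm long nub of 13 mm diameter), about 0.15 kg. The point is on its axis, half-way along the 70 mm. Its x axis runs along the cell towards the nub. It starts lying level in one of the rack's two V-slots.
- cell_nub (a point): End face of the orange cell's nub, on its axis, 35 mm from the centre; axes as for the cell's centre.
- cell_b_center (a point): Centre of the blue cell, same size and shape, lying in the rack's other slot, 80 mm to one side of the orange one; a bystander, leave it.
- rack: Black fixed rack, 80 x 150 mm, two parallel V-slots along its x axis at y = +40 and -40 mm. Origin at the centre of its underside, on the table. A cell lies with its axis 40 mm above the table; the slot's edges end 8 mm below that axis, 15 mm to either side of it, so the upper part of the cell stands free and can be gripped from above, across it.
- tester: Fixed cell tester: grey base 80 mm wide, 16 mm high, a black rubber-lined 90-degree V-groove along x, a blue hood over its far end. Origin on the table below the hood's mouth; x points along the groove into the hood, z up. Open groove from x = -110 mm to the mouth, x = 0. A cell in it has its axis at y = 0, 40 mm above the table; groove edges 8 mm below the axis, 15 mm to either side.
- hood_mouth (a point): Centre of the hood's mouth, on the axis of a cell in the groove, 40 mm above the table; axes as the tester. The mouth is 42 mm wide and open up to 61 mm above the table. Hood: blue, yellow stripe above the mouth, 55 mm long, 56 mm wide, top 70 mm above the table. The groove goes on inside.
- hood_back (a point): Middle of the hood's back wall, on the same axis, 55 mm past the mouth. In the hood, out of sight on the axis, is a brass sprung contact, a 15 mm disc facing the mouth. Its free face stands 3 to 26 mm inside the mouth, not measured. Damped spring, 8 N per mm, 5 mm travel. Let go, the cell may creep back until groove friction (1 to 3 N, more if borne down on) holds it, still touching.

How it is judged:
By the outcome, as a careful person would: the job done as asked, in the order asked, and still so for the second after the job is handed in, with the robot touching nothing.
It also fails if it takes over 70 s, if anything falls off the work surface, if the arm or the gripper's body presses on something with over 40 N, if the wrist force passes 120 N, or if a joint passes its speed limit or range.

## Working session

There is one attempt and no reset: what is moved stays moved. The work goes in short steps, Python scripts to look and compute and a tool call to move; the robot and the scene stay as the last step left them, time stands still between calls to the robot, and variables do not carry over. Pictures are saved under pics/ and viewed, about 8 in all and at most 12, crops included, and the job is handed in when it is done.

Besides the shell and the picture viewer there is one more tool, called after "Emit:" by a JSON object that holds its "op" and its "data". move_arm: Moves the arm, as the interface text tells. Its arguments: {"type":"object","properties":{"translation":{"type":"array"},"spin":{"type":"array"},"grip":{"type":"number"}},"required":["translation","spin"]}

```bash
mkdir -p pics; ls
cat > h.py <<'E'
from rig import *
import numpy as np, cv2
from scipy.spatial.transform import Rotation as R
def cam(n):
    m=camera_model(n); K=np.array(m["camera_matrix"]); a=np.array(m["attitude"],float)
    Rm=a if a.shape==(3,3) else R.from_rotvec(a).as_matrix()
    return K,np.array(m["eye"],float),Rm
def ray(n,p):
    K,e,Rm=cam(n); d=Rm@np.linalg.inv(K)@[p[0],p[1],1.0]; return e,d
def at_z(n,p,z):
    e,d=ray(n,p); return e+d*(z-e[2])/d[2]
def proj(n,P):
    K,e,Rm=cam(n); c=K@(Rm.T@(np.array(P)-e)); return c[:2]/c[2]
def tri(n1,p1,n2,p2):
    e1,d1=ray(n1,p1); e2,d2=ray(n2,p2); A=np.c_[d1,-d2]
    s=np.linalg.lstsq(A,e2-e1,rcond=None)[0]; a=e1+s[0]*d1; b=e2+s[1]*d2
    return (a+b)/2,np.linalg.norm(a-b)
E
python3 - <<'E'
from h import *
for n in("side","top"):
    m=camera_model(n); print(n,{k:np.round(v,3).tolist() for k,v in m.items()})
    im,d=snapshot(n); cv2.imwrite(f"pics/{n}0.png",im); np.save(f"{n}0.npy",d)
res={}
for t in["cell_center","cell_nub","hood_mouth","hood_back","rack","tester","cell_b_center"]:
    for n in("side","top"):
        r=landmark_of(n,t); res[t,n]=r
        print(t,n,[(np.round(x["pixel"],1).tolist(),round(float(x["conf"]),2)) for x in r[:3]])
    if res[t,"side"] and res[t,"top"]:
        P,g=tri("side",res[t,"side"][0]["pixel"],"top",res[t,"top"][0]["pixel"]); print("  ",P.round(1),round(g,1))
s=get_state();print({k:np.round(v,3).tolist() for k,v in s.items()})
E
```

```text
pics
side {'camera_matrix': [[360.182, 0.0, 257.959], [0.0, 360.182, 192.059], [0.0, 0.0, 1.0]], 'eye': [330.961, -394.399, 578.23], 'attitude': [-2.389, 0.6, -0.211]}
top {'camera_matrix': [[447.076, 0.0, 259.864], [0.0, 447.076, 189.224], [0.0, 0.0, 1.0]], 'eye': [426.571, -5.369, 932.298], 'attitude': [-2.177, 2.118, -0.132]}
cell_center side [([240.6, 118.9], 0.94)]
cell_center top [([163.1, 161.5], 0.69)]
   [598.3 200.5  50.8] 6.5
cell_nub side [([249.2, 131.4], 0.58), ([213.5, 138.4], 0.4)]
cell_nub top [([178.1, 157.5], 0.89)]
   [609.7 176.   28.1] 2.0
hood_mouth side [([333.7, 224.6], 0.65)]
hood_mouth top [([329.2, 156.0], 0.87)]
   [ 619.1 -134.1   42.6] 4.9
hood_back side [([361.1, 244.3], 0.85)]
hood_back top [([354.9, 147.2], 0.71)]
   [ 640.1 -187.4   36.5] 4.9
rack side [([225.1, 142.7], 0.79)]
rack top [([167.8, 183.9], 0.95)]
   [558.4 201.8  -5.3] 1.1
tester side [([237.6, 121.5], 0.65), ([332.3, 237.4], 0.62)]
tester top [([325.5, 159.3], 0.59)]
   [514.6 -80.3 298.3] 85.6
cell_b_center side [([212.3, 138.7], 0.75)]
cell_b_center top [([325.0, 160.5], 0.71), ([166.4, 161.6], 0.55)]
   [495.6 -82.  291.8] 120.8
{'clock': 0.8, 'q': [1.204, 0.308, 1.634, 0.0, 1.2, -0.07], 'qd': [0.002, 0.001, -0.001, -0.0, 0.001, -0.002], 'effort': [-0.001, -41.522, -27.706, -0.0, 0.001, 0.0], 'eef_pos': [182.821, 597.68, 209.398], 'tool_rot': [-0.464, -3.107, -0.0], 'wrist_force': [0.339, 0.406, -1.585], 'wrist_torque': [0.009, 0.007, -0.046], 'grip_width': 85.458}
```

Run:
```python
import cv2,numpy as np
a=cv2.imread("pics/side0.png")[80:280,150:420];b=cv2.imread("pics/top0.png")[90:250,110:400]
a=cv2.resize(a,(800,592));b=cv2.resize(b,(800,441))
cv2.imwrite("pics/a.png",a);cv2.imwrite("pics/b.png",b)
```

```text
(no output)
```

View pics/a.png

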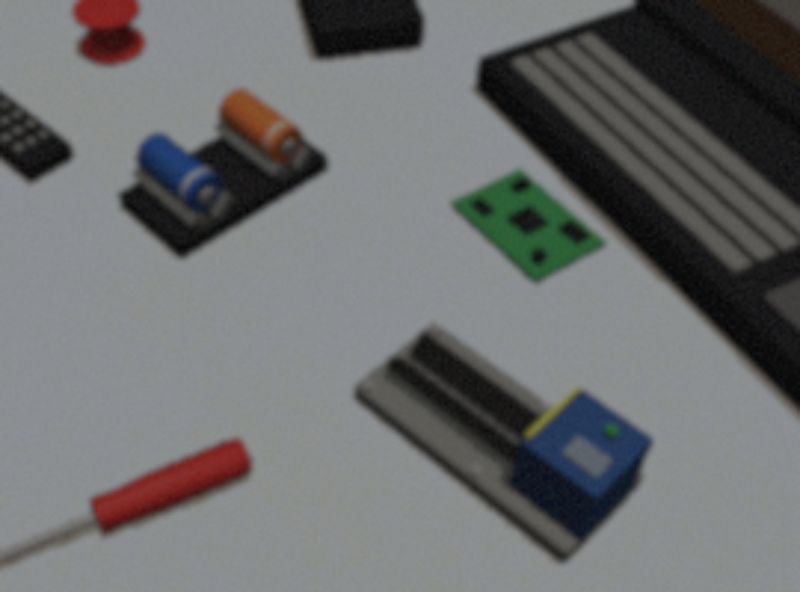

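View pics/b.png

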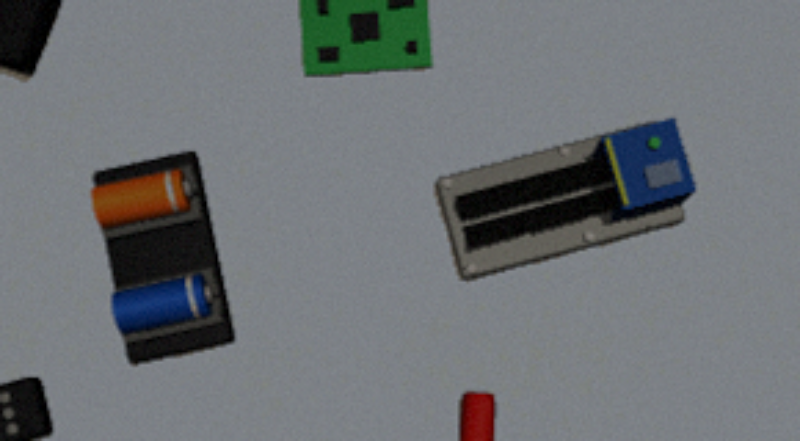

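The side view shows the orange cell at about (238,120), with its nub towards lower right at (249,131). The top view shows the orange cell at about (162,161) with its nub at (180,158). The tester groove there runs from (277,170) to (331,158), into the hood to the right.

Run:
```python
from h import *
top=cv2.imread("pics/top0.png");side=cv2.imread("pics/side0.png")
def mask(im,lo,hi,box):
    h=cv2.cvtColor(cv2.GaussianBlur(im,(3,3),0),cv2.COLOR_BGR2HSV); m=cv2.inRange(h,np.array(lo),np.array(hi)); k=np.zeros_like(m); x0,y0,x1,y1=box; k[y0:y1,x0:x1]=m[y0:y1,x0:x1]
    n,l,st,c=cv2.connectedComponentsWithStats(k); i=1+st[1:,4].argmax(); return (l==i)
for nm,im,b in(("top",top,(130,140,200,190)),("side",side,(215,100,270,150))):
    m=mask(im,(5,110,60),(22,255,255),b); ys,xs=np.nonzero(m); print(nm,m.sum(),xs.mean(),ys.mean(),cv2.minAreaRect(np.c_[xs,ys].astype(np.float32)))
    d=np.load(nm+"0.npy"); K,e,Rm=cam(nm)
    P=(Rm@(np.linalg.inv(K)@np.c_[xs,ys,np.ones(len(xs))].T*d[ys,xs])).T+e; P=P[d[ys,xs]>0]
    print(" depth pts median",np.median(P,0).round(1),"z pct",np.percentile(P[:,2],[5,50,95]).round(1))
m=mask(top,(100,120,30),(125,255,255),(320,120,380,185)); ys,xs=np.nonzero(m); r=cv2.minAreaRect(np.c_[xs,ys].astype(np.float32)); print("hood",m.sum(),r)
for p in cv2.boxPoints(r): print(p, at_z("top",p,70).round(1))
a=at_z("top",(277.5,170.1),18);b=at_z("top",(331,158),18); print("gap",a.round(1),b.round(1),np.degrees(np.arctan2(*(b-a)[[1,0]])))
a=at_z("top",(163.1,161.5),40);b=at_z("top",(178.1,157.5),40);print("cell",a.round(1),b.round(1))
print("mouth",at_z("top",(329.2,156),40).round(1),"back",at_z("top",(354.9,147.2),40).round(1), at_z("side",(333.7,224.6),40).round(1),at_z("side",(361.1,244.3),40).round(1))
# top depth tester points
d=np.load("top0.npy");K,e,Rm=cam("top")
ys,xs=np.mgrid[120:200,265:375];ys=ys.ravel();xs=xs.ravel()
P=(Rm@(np.linalg.inv(K)@np.c_[xs,ys,np.ones(len(xs))].T*d[ys,xs])).T+e
for nm,lo,hi in(("hoodtop",62,80),("base",9,26)):
    q=P[(P[:,2]>lo)&(P[:,2]<hi)]; print(nm,len(q),np.median(q[:,2]),cv2.minAreaRect(q[:,:2].astype(np.float32)))
```

```text
top 471 159.64543524416135 161.37579617834396 ((160.1669921875, 161.23480224609375), (15.158882141113281, 33.64208221435547), 77.19573211669922)
 depth pts median [594.4 208.9  52.5] z pct [43.9 52.5 56.6]
side 213 233.52582159624413 119.21596244131456 ((233.41217041015625, 119.22297668457031), (18.832117080688477, 12.438497543334961), 35.53767776489258)
 depth pts median [586.5 208.5  50.6] z pct [40.2 50.6 53.7]
hood 554 ((344.8269348144531, 149.36538696289062), (27.978147506713867, 27.18879508972168), 74.74488067626953)
[328.0308  139.44615] [ 644.3 -126.4   70. ]
[354.26157 132.29231] [ 660.1 -178.    70. ]
[361.62308 159.28462] [ 606.1 -192.4   70. ]
[335.3923  166.43846] [ 590.5 -141.2   70. ]
gap [589.6 -29.5  18. ] [ 618.  -140.2   18. ] -75.57568691583407
cell [597.3 204.   40. ] [606.3 173.9  40. ]
mouth [ 617.4 -133.2   40. ] back [ 637.1 -185.3   40. ] [ 623.  -133.6   40. ] [ 640.4 -189.6   40. ]
hoodtop 775 65.66248436176875 ((626.508544921875, -159.57691955566406), (56.670345306396484, 55.361305236816406), 16.403053283691406)
base 1888 15.998433421555376 ((609.21923828125, -101.98228454589844), (80.48977661132812, 174.88072204589844), 16.72272300720215)
```

Run:
```python
from h import *
from scipy.optimize import least_squares
def cloud(n,box):
    d=np.load(n+"0.npy");K,e,Rm=cam(n);x0,y0,x1,y1=box
    ys,xs=np.mgrid[y0:y1,x0:x1];ys=ys.ravel();xs=xs.ravel();z=d[ys,xs]
    P=(Rm@(np.linalg.inv(K)@np.c_[xs,ys,np.ones(len(xs))].T*z)).T+e
    return P,xs,ys,z>0
for n,b in(("top",(138,146,184,178)),("side",(218,102,256,140))):
    P,xs,ys,ok=cloud(n,b); P=P[ok&(P[:,2]>38)&(P[:,2]<65)]
    P=P[np.hypot(P[:,0]-598,P[:,1]-205)<50]
    def f(p):
        c,s=np.cos(p[3]),np.sin(p[3]); v=-(P[:,0]-p[0])*s+(P[:,1]-p[1])*c*1
        return np.hypot(v,P[:,2]-p[1+1])-16
    def f(p):
        c,s=np.cos(p[2]),np.sin(p[2]); v=-(P[:,0]-598)*s+(P[:,1]-205)*c-p[0]
        return np.hypot(v,P[:,2]-p[1])-16
    r=least_squares(f,[0,40,np.radians(-73)],loss="soft_l1");p=r.x;c,s=np.cos(p[2]),np.sin(p[2])
    u=(P[:,0]-598)*c+(P[:,1]-205)*s; lo,hi=np.percentile(u,[1,99])
    print(n,len(P),"off",p[0].round(1),"z",p[1].round(1),"yaw",np.degrees(p[2]).round(1),"u",lo.round(1),hi.round(1),"axis pt",[round(598-p[0]*s,1),round(205+p[0]*c,1)],"rms",np.sqrt(np.mean(f(p)**2)).round(2))
# base edges, open part
P,xs,ys,ok=cloud("top",(262,125,330,200))
M=np.zeros((75,68),bool);M[:]=(ok&(P[:,2]>9)&(P[:,2]<60)).reshape(75,68)
L=[]
for nm,sel in(("upper",lambda v:v.min()),("lower",lambda v:v.max())):
    pts=[(262+c,125+sel(np.nonzero(M[:,c])[0])+(-.5 if nm=="upper" else .5)) for c in (range(12,55) if nm=="upper" else range(22,66)) if M[:,c].any()]
    vx,vy,x,y=cv2.fitLine(np.array(pts,np.float32),cv2.DIST_HUBER,0,.01,.01).ravel()
    A=[at_z("top",(x+t*vx,y+t*vy),16) for t in(-25,25)]; L.append(A)
    dd=A[1]-A[0];print(nm,np.round(A,1)[:,:2].tolist(),np.degrees(np.arctan2(dd[1],dd[0])))
for X in (L[0],L[1]):pass
def xat(A,y):return A[0][0]+(A[1][0]-A[0][0])*(y-A[0][1])/(A[1][1]-A[0][1])
for y in(-134,-60):print("mid x at y",y,(xat(L[0],y)+xat(L[1],y))/2, xat(L[0],y)-xat(L[1],y))
```

```text
top 534 off -0.6 z 39.0 yaw -75.6 u -36.4 31.6 axis pt [np.float64(597.5), np.float64(204.9)] rms 2.2
side 331 off -2.3 z 37.0 yaw -75.2 u -34.7 35.1 axis pt [np.float64(595.8), np.float64(204.4)] rms 2.7
upper [[624.2, -14.9], [654.4, -115.4]] -73.28670847493666
lower [[546.5, -34.6], [576.5, -134.0]] -73.19812542331296
mid x at y -134 618.2670775902736 83.43474334588063
mid x at y -60 595.9849095746918 83.55952540382157
```

```bash
cat >> h.py <<'E'
def to(x,y,z,yaw):  # world TCP target, yaw of tool x in deg -> units
    s=get_state(); T=R.from_rotvec(s["tool_rot"]).as_matrix(); p=np.array(s["eef_pos"])
    y0=np.degrees(np.arctan2(T[1,0],T[0,0])); d=(y0-yaw+180)%360-180
    print("t",s["clock"],"pos",p.round(1),"yaw",round(y0,2),"F",np.round(s["wrist_force"],2),"w",round(float(s["grip_width"]),1))
    print("->",(T.T@(np.array([x,y,z])-p)/500).round(4).tolist(),"spin",round(d/180,4))
E
python3 -c "
from h import *
to(593,219.5,200,105.7)"
```

```text
t 0.8 pos [182.8 597.7 209.4] yaw 163.0 F [ 0.34  0.41 -1.58] w 85.5
-> [-1.0057, -0.4834, 0.0188] spin 0.3183
```

Emit:
{"op": "move_arm", "data": {"translation": [[-0.07, -0.035, 0.0], [-0.14, -0.07, 0.0], [-0.21, -0.1, 0.0], [-0.28, -0.135, 0.0], [-0.35, -0.17, 0.005], [-0.42, -0.2, 0.005], [-0.49, -0.235, 0.01], [-0.56, -0.27, 0.01]], "spin": [0.039, 0.078, 0.117, 0.156, 0.195, 0.234, 0.273, 0.3], "grip": -0.4}}

```text
clock: 1.47
eef_pos: [412.1, 385.2, 204.3]
tool_rot: [-1.831, -2.553, -0.0]
wrist_force: [-1.1, 0.3, 0.1]
grip_width: 60.2
```

```bash
python3 -c "
from h import *
to(593,219.5,120,105.7)"
```

```text
t 1.4667 pos [412.1 385.2 204.3] yaw 108.69 F [-1.06  0.34  0.1 ] w 60.2
-> [-0.4299, 0.2365, 0.1686] spin 0.0166
```

Emit:
{"op": "move_arm", "data": {"translation": [[-0.07, 0.04, 0.0], [-0.14, 0.08, 0.02], [-0.22, 0.12, 0.05], [-0.29, 0.16, 0.09], [-0.36, 0.2, 0.13], [-0.43, 0.237, 0.17], [-0.43, 0.237, 0.17], [-0.43, 0.237, 0.17]], "spin": [0.005, 0.01, 0.017, 0.017, 0.017, 0.017, 0.017, 0.017]}}

```text
clock: 2.13
eef_pos: [593.9, 218.6, 116.8]
tool_rot: [-1.897, -2.503, 0.005]
wrist_force: [-0.4, -0.1, -0.4]
grip_width: 59.5
```

Run:
```python
from h import *
to(593,219.5,60,105.7)
im,d=snapshot("top");ims,_=snapshot("side")
a=cv2.resize(im[110:210,110:240],None,fx=3,fy=3,interpolation=2);b=cv2.resize(ims[70:170,170:300],None,fx=3,fy=3,interpolation=2)
cv2.imwrite("pics/c.png",np.hstack([a,b]))
print(proj("top",[597,205,40]),proj("side",[597,205,40]))
```

```text
t 2.1333 pos [593.9 218.6 116.8] yaw 105.69 F [-0.37 -0.15 -0.43] w 59.5
-> [0.0022, -0.0008, 0.1135] spin -0.0
[162.61315223 161.61720476] [238.02895658 121.90903235]
```

View pics/c.png

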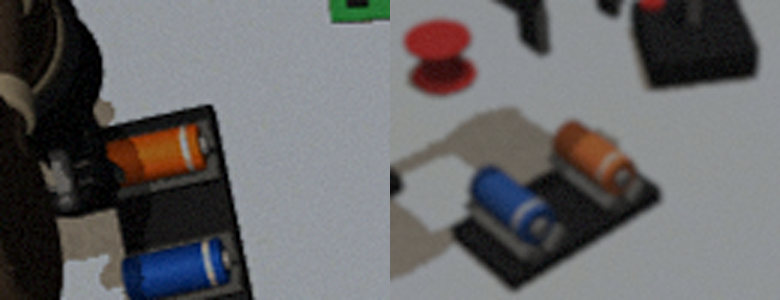

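The picture shows the cell under the gripper. In the side view its centre is at about (238,122), which matches my projection of (238.0,121.9). I'll descend.

Emit:
{"op": "move_arm", "data": {"translation": [[0.002, 0, 0.03], [0.002, 0, 0.07], [0.002, 0, 0.11], [0.002, 0, 0.135], [0.002, 0, 0.15], [0.002, 0, 0.16], [0.002, 0, 0.167], [0.002, 0, 0.167]], "spin": [0, 0, 0, 0, 0, 0, 0, 0]}}

```text
clock: 2.9
eef_pos: [592.9, 223.4, 36.0]
tool_rot: [1.891, 2.508, 0.0]
wrist_force: [-0.8, -0.7, -0.4]
grip_width: 59.8
```

Emit:
{"op": "move_arm", "data": {"translation": [[0, 0, 0], [0, 0, 0], [0, 0, 0], [0, 0, 0], [0, 0, 0], [0, 0, 0], [0, 0, 0], [0, 0, 0]], "spin": [0, 0, 0, 0, 0, 0, 0, 0], "grip": 1.0}}

```text
clock: 3.57
eef_pos: [592.8, 222.9, 35.9]
tool_rot: [-1.892, -2.508, 0.0]
wrist_force: [0.5, -0.8, 0.2]
grip_width: 0.1
```

Run:
```python
from h import *
to(593,219.5,60,105.7)
im,d=snapshot("top");ims,_=snapshot("side")
a=cv2.resize(im[110:210,110:240],None,fx=3,fy=3,interpolation=2);b=cv2.resize(ims[70:170,170:300],None,fx=3,fy=3,interpolation=2)
cv2.imwrite("pics/d.png",np.hstack([a,b]))
```

```text
t 3.5667 pos [592.8 222.9  35.9] yaw 105.93 F [ 0.47 -0.84  0.16] w 0.1
-> [-0.0066, -0.0015, -0.0483] spin 0.0013
```

View pics/d.png

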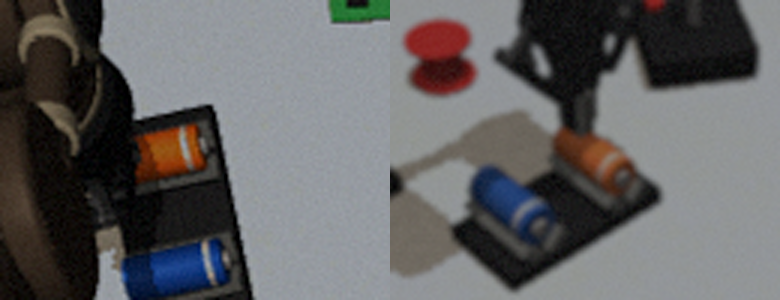

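Run:
```python
from h import *
for z in(36,55,75):
  print(z,proj("side",[592.8,222.9,z]),proj("top",[592.8,222.9,z]))
ims,d=snapshot("side")
K,e,Rm=cam("side")
for y in range(90,122,3):
    row=[]
    for x in(228,231,234,237,240):
        z=d[y,x];P=Rm@(np.linalg.inv(K)@[x*z,y*z,z])+e;row.append(P.round(0).astype(int).tolist())
    print(y,row)
cv2.imwrite("pics/e.png",cv2.resize(ims[80:140,205:265],None,fx=10,fy=10,interpolation=2))
print("nub",proj("side",[605.8,171.1,40]),"rear",proj("side",[588.2,238.9,40]),proj("side",[588.2,238.9,56]))
```

```text
36 [233.13182377 119.4478643 ] [154.19902807 163.79237877]
55 [232.66535868 112.90920864] [151.89204903 161.99797307]
75 [232.15618006 105.77181783] [149.35630788 160.0256325 ]
90 [[578, 205, 133], [584, 201, 133], [597, 217, 119], [600, 208, 123], [607, 207, 122]]
93 [[578, 206, 124], [584, 203, 124], [591, 205, 121], [602, 213, 112], [612, 220, 104]]
96 [[579, 209, 115], [585, 208, 113], [595, 214, 106], [600, 209, 107], [670, 346, -3]]
99 [[579, 210, 106], [585, 209, 105], [595, 216, 97], [600, 211, 98], [664, 335, -3]]
102 [[579, 211, 98], [584, 207, 98], [593, 212, 92], [603, 219, 84], [658, 321, -1]]
105 [[579, 213, 89], [586, 214, 86], [591, 209, 87], [602, 216, 79], [653, 312, -3]]
108 [[579, 216, 78], [586, 214, 78], [591, 209, 79], [599, 212, 74], [646, 298, -1]]
111 [[579, 217, 70], [585, 213, 70], [590, 209, 71], [599, 211, 66], [642, 290, -4]]
114 [[584, 230, 51], [583, 210, 64], [590, 210, 62], [603, 221, 49], [637, 279, -4]]
117 [[581, 223, 48], [585, 216, 51], [590, 209, 54], [596, 207, 53], [603, 205, 52]]
120 [[578, 217, 44], [582, 211, 47], [586, 203, 51], [591, 198, 53], [597, 194, 53]]
nub [248.11585716 129.25053105] rear [228.33338754 114.85235455] [227.87292306 109.32343688]
```

View pics/e.png

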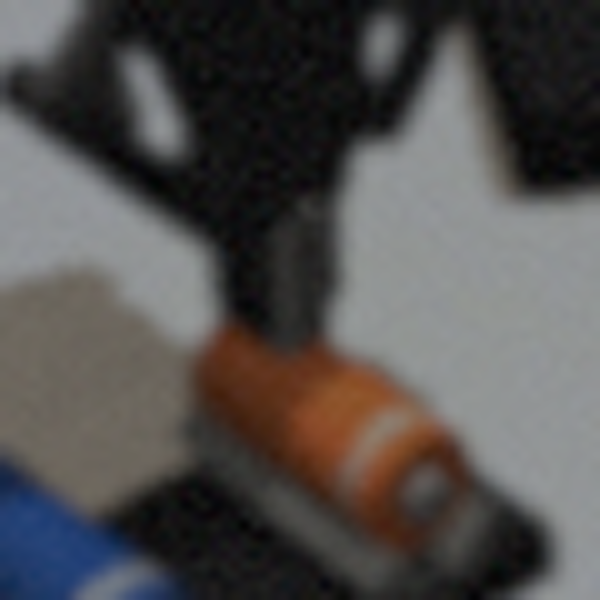

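The picture shows the shut fingertips ending at about pixel (234,114), just above the top of the cell. So the tips stand roughly 20 mm higher than the TCP reading implies, and the cell hasn't moved. I'll raise the arm and measure the tip height in free space.

Emit:
{"op": "move_arm", "data": {"translation": [[0, 0, -0.03], [0, 0, -0.07], [0, 0, -0.11], [0, 0, -0.14], [0, 0, -0.16], [0, 0, -0.16], [0, 0, -0.16]], "spin": [0, 0, 0, 0, 0, 0, 0]}}

```text
clock: 4.3
eef_pos: [593.1, 223.0, 116.2]
tool_rot: [1.892, 2.508, 0.001]
wrist_force: [0.7, 0.1, -0.6]
grip_width: -0.0
```

Run:
```python
from h import *
to(593,219.5,60,105.7)
s=get_state();p=s["eef_pos"];print(s["q"])
ims,d=snapshot("side")
for dz in(0,20,40):print(dz,proj("side",[p[0],p[1],p[2]+dz]))
K,e,Rm=cam("side"); u,v=proj("side",p).astype(int)
for y in range(v-22,v+8,2):
    row=[]
    for x in(u-3,u,u+3):
        z=d[y,x];P=Rm@(np.linalg.inv(K)@[x*z,y*z,z])+e;row.append(P.round(0).astype(int).tolist())
    print(y,row)
cv2.imwrite("pics/f.png",cv2.resize(ims[v-45:v+35,u-40:u+40],None,fx=7,fy=7,interpolation=2));print(u,v)
```

```text
t 4.3 pos [593.1 223.  116.2] yaw 105.94 F [ 0.74  0.13 -0.57] w -0.0
-> [-0.0067, -0.0022, 0.1124] spin 0.0013
[ 2.90982836e-01  4.20812001e-01  1.68257080e+00 -1.63829376e-05
  1.03730133e+00  1.28105851e-02]
0 [231.13189502  90.11841721]
20 [230.56056742  82.08377103]
40 [229.96576044  73.71893142]
68 [[583, 208, 181], [589, 207, 179], [599, 213, 173]]
70 [[583, 207, 177], [590, 210, 173], [598, 212, 169]]
72 [[584, 212, 169], [589, 209, 169], [598, 213, 165]]
74 [[584, 213, 164], [590, 209, 164], [597, 210, 162]]
76 [[584, 212, 160], [588, 207, 161], [597, 211, 156]]
78 [[583, 211, 156], [589, 209, 156], [597, 212, 151]]
80 [[582, 211, 152], [588, 208, 151], [596, 211, 147]]
82 [[582, 210, 148], [587, 207, 147], [596, 210, 143]]
84 [[585, 219, 136], [588, 208, 142], [680, 404, -3]]
86 [[661, 403, -2], [669, 400, -3], [675, 394, -2]]
88 [[657, 395, -3], [664, 389, -1], [672, 387, -3]]
90 [[652, 384, -1], [660, 382, -3], [668, 379, -3]]
92 [[650, 379, -3], [657, 376, -4], [663, 369, -2]]
94 [[646, 372, -4], [652, 366, -2], [660, 363, -4]]
96 [[642, 361, -2], [650, 360, -5], [656, 353, -2]]
231 90
```

View pics/f.png

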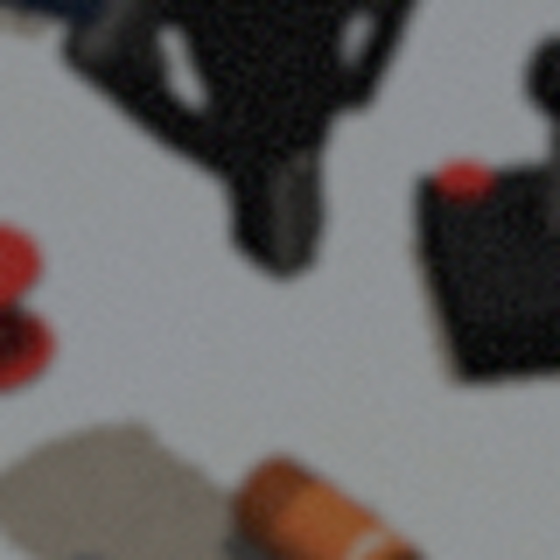

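The picture shows the free fingertips at about (231,84.5), which is z ≈ 141 while the TCP reads 116. The offset is therefore about 25 mm. I'll calibrate it exactly with a light touch of the shut tips on top of the cell, at z ≈ 56.

Emit:
{"op": "move_arm", "data": {"translation": [[0, 0, 0.05], [0, 0, 0.1], [0, 0, 0.14], [0, 0, 0.16], [0, 0, 0.162], [0, 0, 0.164], [0, 0, 0.164], [0, 0, 0.164]], "spin": [0, 0, 0, 0, 0, 0, 0, 0]}}

```text
clock: 5.02
eef_pos: [591.3, 222.4, 34.7]
tool_rot: [-1.89, -2.506, 0.006]
wrist_force: [-5.6, -1.5, 11.3]
grip_width: 0.0
```

Emit:
{"op": "move_arm", "data": {"translation": [[0, 0, 0.002], [0, 0, 0.002]], "spin": [0, 0]}}

```text
clock: 5.18
eef_pos: [591.4, 222.4, 34.6]
tool_rot: [-1.89, -2.506, 0.006]
wrist_force: [-6.5, -1.5, 14.8]
grip_width: -0.2
```

Emit:
{"op": "move_arm", "data": {"translation": [[0, 0, 0.002], [0, 0, 0.002]], "spin": [0, 0]}}

```text
clock: 5.35
eef_pos: [591.4, 222.5, 34.5]
tool_rot: [-1.89, -2.506, 0.006]
wrist_force: [-7.9, -2.6, 18.8]
grip_width: 0.2
```

Emit:
{"op": "move_arm", "data": {"translation": [[0, 0, 0.002], [0, 0, 0.002]], "spin": [0, 0]}}

```text
clock: 5.52
eef_pos: [591.4, 222.5, 34.4]
tool_rot: [-1.89, -2.506, 0.007]
wrist_force: [-8.9, -3.8, 23.1]
grip_width: -0.3
```

Emit:
{"op": "move_arm", "data": {"translation": [[0, 0, -0.03], [0, 0.003, -0.07], [0, 0.003, -0.09], [0, 0.003, -0.09], [0, 0.003, -0.09], [0, 0.003, -0.09], [0, 0.003, -0.09], [0, 0.003, -0.09]], "spin": [0, 0.005, 0.005, 0.005, 0.005, 0.005, 0.005, 0.005], "grip": -0.4}}

```text
clock: 6.18
eef_pos: [593.1, 223.0, 74.3]
tool_rot: [-1.911, -2.492, 0.004]
wrist_force: [-0.8, -0.1, -0.1]
grip_width: 59.5
```

```bash
python3 -c "
from h import *
to(593,222,14,105)"
```

```text
t 6.1833 pos [593.1 223.   74.3] yaw 105.04 F [-0.75 -0.07 -0.1 ] w 59.5
-> [-0.0018, -0.0004, 0.1206] spin 0.0002
```

Emit:
{"op": "move_arm", "data": {"translation": [[0, 0, 0.03], [0, 0, 0.06], [0, 0, 0.08], [0, 0, 0.1], [0, 0, 0.105], [0, 0, 0.11], [0, 0, 0.11]], "spin": [0, 0, 0, 0, 0, 0, 0]}}

```text
clock: 6.77
eef_pos: [594.1, 223.3, 20.4]
tool_rot: [-1.911, -2.493, 0.001]
wrist_force: [0.8, -0.2, 0.3]
grip_width: 60.3
```

Emit:
{"op": "move_arm", "data": {"translation": [[0, 0, 0.004], [0, 0, 0.008], [0, 0, 0.008]], "spin": [0, 0, 0]}}

```text
clock: 7.02
eef_pos: [594.5, 223.4, 17.1]
tool_rot: [1.912, 2.493, 0.001]
wrist_force: [-0.3, -0.4, -1.2]
grip_width: 59.8
```

Emit:
{"op": "move_arm", "data": {"translation": [[0, 0, 0], [0, 0, 0], [0, 0, 0], [0, 0, 0], [0, 0, 0], [0, 0, 0]], "spin": [0, 0, 0, 0, 0, 0], "grip": 1.0}}

```text
clock: 7.52
eef_pos: [593.7, 223.3, 17.8]
tool_rot: [-1.911, -2.492, 0.002]
wrist_force: [-2.6, -0.9, 6.0]
grip_width: 29.2
```

The width of 29 mm and the upward force mean the pads gripped above the cell's equator. I'll open, go 11 mm lower, and close again.

Emit:
{"op": "move_arm", "data": {"translation": [[0, 0, 0], [0, 0, 0], [0, 0, 0], [0, 0, 0.0], [0, 0, 0.006], [0, 0, 0.014], [0, 0, 0.022], [0, 0, 0.022]], "spin": [0, 0, 0, 0, 0, 0, 0, 0], "grip": -0.3}}

```text
clock: 8.18
eef_pos: [593.2, 223.0, 4.4]
tool_rot: [-1.911, -2.492, 0.003]
wrist_force: [-0.1, -1.1, -0.3]
grip_width: 55.6
```

Emit:
{"op": "move_arm", "data": {"translation": [[0, 0, 0], [0, 0, 0], [0, 0, 0], [0, 0, 0], [0, 0, 0], [0, 0, 0]], "spin": [0, 0, 0, 0, 0, 0], "grip": 1.0}}

```text
clock: 8.68
eef_pos: [594.0, 223.4, 8.8]
tool_rot: [-1.911, -2.492, 0.002]
wrist_force: [-6.1, -2.1, 14.4]
grip_width: 30.2
```

Run:
```python
from h import *
to(593,222,14,105)
ims,d=snapshot("side"); np.save("side1.npy",d)
cv2.imwrite("pics/g.png",cv2.resize(ims[80:145,200:270],None,fx=9,fy=9,interpolation=2))
```

```text
t 8.6833 pos [594.  223.4   8.8] yaw 105.04 F [-6.12 -2.11 14.45] w 30.2
-> [-0.0021, -0.0027, -0.0103] spin 0.0002
```

View pics/g.png

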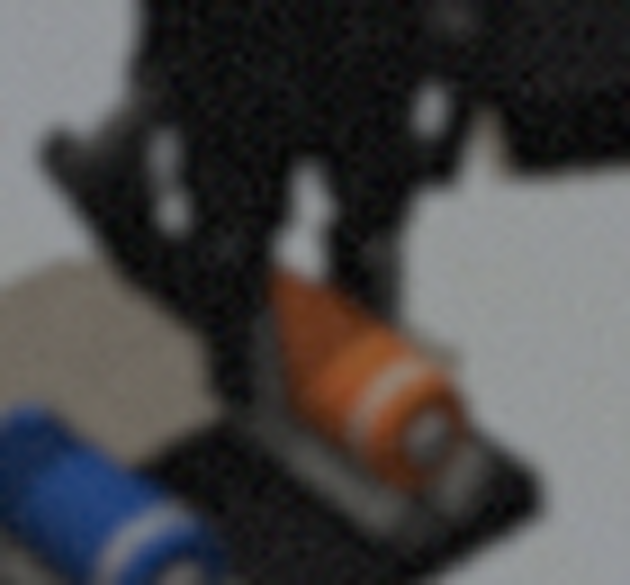

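The near fingertip, at about (225,125), sits on the slot wall, and the pads hold the cell at its sides. I'll regrip about 3 mm higher so the tips clear the edges.

Emit:
{"op": "move_arm", "data": {"translation": [[0, 0, 0], [0, 0, 0], [0, 0, 0], [0, 0, -0.007], [0, 0, -0.014], [0, 0, -0.014]], "spin": [0, 0, 0, 0, 0, 0], "grip": 0.0}}

```text
clock: 9.23
eef_pos: [594.9, 223.5, 13.5]
tool_rot: [1.911, 2.492, 0.002]
wrist_force: [0.3, 0.5, -0.3]
grip_width: 43.0
```

Emit:
{"op": "move_arm", "data": {"translation": [[0, 0, 0], [0, 0, 0], [0, 0, 0], [0, 0, 0], [0, 0, 0], [0, 0, 0]], "spin": [0, 0, 0, 0, 0, 0], "grip": 1.0}}

```text
clock: 9.73
eef_pos: [593.7, 223.2, 13.6]
tool_rot: [-1.911, -2.492, 0.002]
wrist_force: [-2.6, -0.9, 6.3]
grip_width: 29.4
```

Emit:
{"op": "move_arm", "data": {"translation": [[0, 0, -0.004], [0, 0, -0.008], [0, 0, -0.014], [0, 0, -0.02], [0, 0, -0.025], [0, 0, -0.03], [0, 0, -0.03], [0, 0, -0.03]], "spin": [0, 0, 0, 0, 0, 0, 0, 0]}}

```text
clock: 10.4
eef_pos: [594.6, 223.4, 28.2]
tool_rot: [1.911, 2.493, 0.001]
wrist_force: [0.1, 0.3, -0.5]
grip_width: 29.7
```

Run:
```python
from h import *
to(600,-80,120,106.75)
ims,d=snapshot("side")
cv2.imwrite("pics/h.png",cv2.resize(ims[80:145,200:270],None,fx=9,fy=9,interpolation=2))
```

```text
t 10.4 pos [594.6 223.4  28.2] yaw 105.03 F [ 0.06  0.26 -0.46] w 29.7
-> [-0.5889, -0.1468, -0.1837] spin -0.0095
```

View pics/h.png

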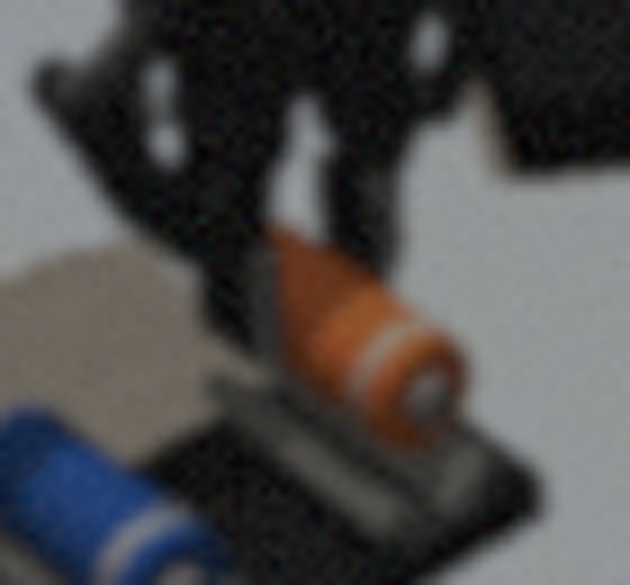

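The picture shows the cell lifted level, clear of the slot, with the nub at about (248,123). I'll carry it over to the tester.

Emit:
{"op": "move_arm", "data": {"translation": [[0, 0, -0.03], [-0.02, -0.005, -0.07], [-0.06, -0.015, -0.11], [-0.12, -0.03, -0.13], [-0.18, -0.045, -0.13], [-0.24, -0.06, -0.13], [-0.3, -0.075, -0.13], [-0.36, -0.09, -0.13]], "spin": [0, 0, 0, -0.005, -0.0095, -0.0095, -0.0095, -0.0095]}}

```text
clock: 11.12
eef_pos: [597.2, 36.5, 92.9]
tool_rot: [-1.874, -2.522, 0.0]
wrist_force: [0.1, -0.1, -1.5]
grip_width: 30.0
```

```bash
python3 -c "
from h import *
to(598.5,-66.2,60,106.75)"
```

```text
t 11.1167 pos [597.2  36.5  92.9] yaw 106.76 F [ 0.1  -0.09 -1.48] w 30.0
-> [-0.1974, -0.0568, 0.0658] spin 0.0001
```

Emit:
{"op": "move_arm", "data": {"translation": [[-0.06, -0.017, 0], [-0.12, -0.034, 0], [-0.17, -0.05, 0.01], [-0.198, -0.057, 0.03], [-0.198, -0.057, 0.05], [-0.198, -0.057, 0.065], [-0.198, -0.057, 0.065], [-0.198, -0.057, 0.065]], "spin": [0, 0, 0, 0, 0, 0, 0, 0]}}

```text
clock: 11.78
eef_pos: [597.6, -63.6, 58.9]
tool_rot: [-1.871, -2.52, 0.001]
wrist_force: [0.3, 0.5, -0.9]
grip_width: 29.6
```

Run:
```python
from h import *
to(598.5,-66.2,22,106.75)
im,_=snapshot("top");ims,_=snapshot("side")
a=cv2.resize(im[115:205,255:385],None,fx=3,fy=3,interpolation=2);b=cv2.resize(ims[170:260,260:390],None,fx=3,fy=3,interpolation=2)
cv2.imwrite("pics/i.png",np.hstack([a,b]))
```

```text
t 11.7833 pos [597.6 -63.6  58.9] yaw 106.82 F [ 0.28  0.55 -0.95] w 29.6
-> [-0.0057, 0.0004, 0.0738] spin 0.0004
```

View pics/i.png

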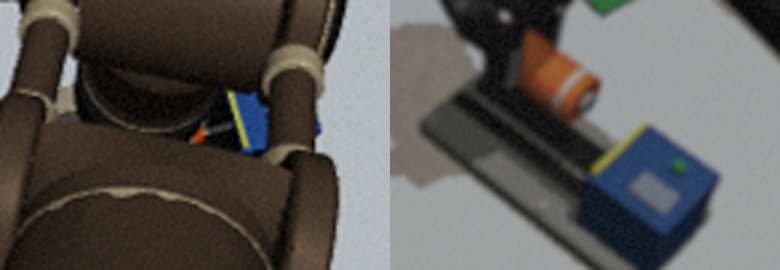

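The cell hangs over the groove with its nub, at side pixel (325,203), clear of the hood. I'll lower it.

Emit:
{"op": "move_arm", "data": {"translation": [[-0.005, 0, 0.02], [-0.005, 0, 0.04], [-0.005, 0, 0.06], [-0.005, 0, 0.07], [-0.005, 0, 0.075], [-0.005, 0, 0.08], [-0.005, 0, 0.08], [-0.005, 0, 0.08]], "spin": [0, 0, 0, 0, 0, 0, 0, 0]}}

```text
clock: 12.55
eef_pos: [599.6, -67.7, 20.4]
tool_rot: [1.874, 2.521, 0.0]
wrist_force: [-1.0, 1.1, -0.5]
grip_width: 29.4
```

Run:
```python
from h import *
to(598.5,-66.2,14,106.75)
print("nub pred before",proj("side",[612.9,-114.4,85]))
s=get_state();p=np.array(s["eef_pos"]);d=np.array([.288,-.9577,0])
n=p+53*d;n[2]+=26.5;print("nub pred",proj("side",n), "mouth",proj("side",[618.2,-133.6,40]))
ims,_=snapshot("side")
print([(x["pixel"],x["conf"]) for x in landmark_of("side","cell_nub")][:2],[(x["pixel"],x["conf"]) for x in landmark_of("side","cell_center")][:2])
cv2.imwrite("pics/j.png",cv2.resize(ims[175:265,260:390],None,fx=5,fy=5,interpolation=2))
```

```text
t 12.55 pos [599.6 -67.7  20.4] yaw 106.74 F [-1.03  1.12 -0.52] w 29.4
-> [0.0035, -0.0013, 0.0128] spin -0.0
nub pred before [326.51771038 203.99738602]
nub pred [325.68349803 218.04337889] mouth [331.53574724 225.6395135 ]
[([326.3, 218.9], 0.83)] [([311.1, 204.3], 0.79)]
```

View pics/j.png

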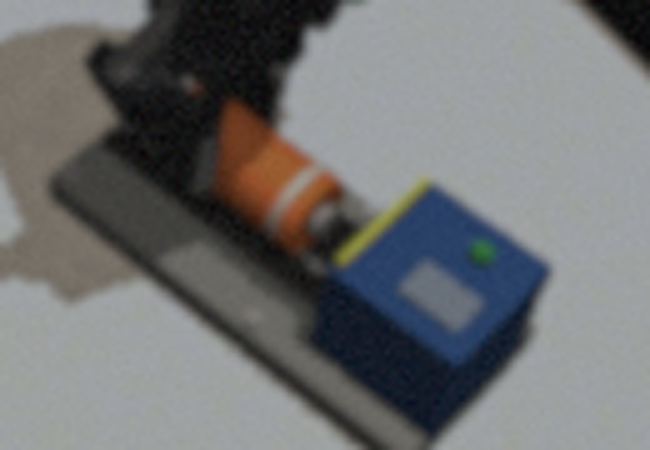

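The picture shows the cell low over the groove, with the nub at side pixel (326,219) against a prediction of (325.7,218.0). It is just short of the hood mouth. I'll lower it in small steps.

Emit:
{"op": "move_arm", "data": {"translation": [[0, -0.001, 0.002], [0, -0.002, 0.004], [0, -0.002, 0.006], [0, -0.002, 0.008], [0, -0.002, 0.008], [0, -0.002, 0.008]], "spin": [0, 0, 0, 0, 0, 0]}}

```text
clock: 13.2
eef_pos: [598.4, -67.9, 16.2]
tool_rot: [-1.874, -2.521, 0.0]
wrist_force: [0.7, 0.0, -1.2]
grip_width: 29.9
```

Emit:
{"op": "move_arm", "data": {"translation": [[0, 0, 0.001], [0, 0, 0.002], [0, 0, 0.002]], "spin": [0, 0, 0]}}

```text
clock: 13.45
eef_pos: [598.6, -67.9, 15.4]
tool_rot: [1.874, 2.521, 0.0]
wrist_force: [-0.8, 0.3, -0.8]
grip_width: 29.6
```

Emit:
{"op": "move_arm", "data": {"translation": [[0, 0, 0.001], [0, 0, 0.002], [0, 0, 0.002]], "spin": [0, 0, 0]}}

```text
clock: 13.7
eef_pos: [599.1, -67.9, 14.7]
tool_rot: [1.874, 2.521, 0.001]
wrist_force: [0.3, -0.2, -0.6]
grip_width: 29.6
```

Emit:
{"op": "move_arm", "data": {"translation": [[0, 0, 0.001], [0, 0, 0.002], [0, 0, 0.002]], "spin": [0, 0, 0]}}

```text
clock: 13.95
eef_pos: [599.6, -67.9, 14.0]
tool_rot: [1.873, 2.52, 0.002]
wrist_force: [1.4, 1.1, 1.1]
grip_width: 29.5
```

Emit:
{"op": "move_arm", "data": {"translation": [[0, 0.001, 0.001], [0, 0.002, 0.002], [0, 0.002, 0.002]], "spin": [0, 0, 0]}}

```text
clock: 14.2
eef_pos: [599.9, -67.9, 13.6]
tool_rot: [1.873, 2.521, -0.001]
wrist_force: [-1.5, -0.0, 7.1]
grip_width: 29.5
```

Emit:
{"op": "move_arm", "data": {"translation": [[0, 0, 0.001], [0, 0, 0.002], [0, 0, 0.002]], "spin": [0, 0, 0]}}

```text
clock: 14.45
eef_pos: [599.9, -67.9, 13.6]
tool_rot: [1.873, 2.522, -0.001]
wrist_force: [-3.9, -0.1, 12.4]
grip_width: 29.4
```

Emit:
{"op": "move_arm", "data": {"translation": [[0, 0, 0.001], [0, 0, 0.002], [0, 0, 0.002]], "spin": [0, 0, 0]}}

```text
clock: 14.7
eef_pos: [600.0, -67.9, 13.5]
tool_rot: [1.873, 2.522, -0.001]
wrist_force: [-4.8, 1.2, 17.5]
grip_width: 29.7
```

The cell is seated at a reading of 13.6. I'll unload it, let go, and check.

Emit:
{"op": "move_arm", "data": {"translation": [[0, -0.002, -0.003], [0, -0.002, -0.007], [0, -0.002, -0.007]], "spin": [0, 0, 0]}}

```text
clock: 14.95
eef_pos: [599.1, -67.9, 14.3]
tool_rot: [1.874, 2.52, 0.001]
wrist_force: [2.0, 0.9, 3.4]
grip_width: 29.9
```

Emit:
{"op": "move_arm", "data": {"translation": [[0, 0, 0], [0, 0, 0], [0, 0, 0], [0, 0, 0], [0, 0, 0], [0, 0, 0]], "spin": [0, 0, 0, 0, 0, 0], "grip": 0.0}}

```text
clock: 15.45
eef_pos: [598.1, -67.9, 13.5]
tool_rot: [-1.874, -2.521, 0.001]
wrist_force: [-0.2, 0.2, 0.1]
grip_width: 43.1
```

Run:
```python
from h import *
to(598.5,-66.2,14,106.75)
ims,_=snapshot("side")
for k in("cell_nub","cell_center"):
  r=landmark_of("side",k); print(k,[(x["pixel"],x["conf"],at_z("side",x["pixel"],40).round(1)) for x in r][:2])
cv2.imwrite("pics/k.png",cv2.resize(ims[175:265,260:390],None,fx=5,fy=5,interpolation=2))
```

```text
t 15.45 pos [598.1 -67.9  13.5] yaw 106.74 F [-0.18  0.16  0.08] w 43.1
-> [0.003, 0.0017, -0.001] spin -0.0
cell_nub [([329.0, 223.0], 0.6, array([ 617.5, -126.7,   40. ])), ([329.2, 238.1], 0.16, array([ 599.2, -153.2,   40. ]))]
cell_center [([312.8, 209.8], 0.69, array([608.3, -88. ,  40. ])), ([333.4, 227.7], 0.37, array([ 618.5, -138.8,   40. ]))]
```

View pics/k.png

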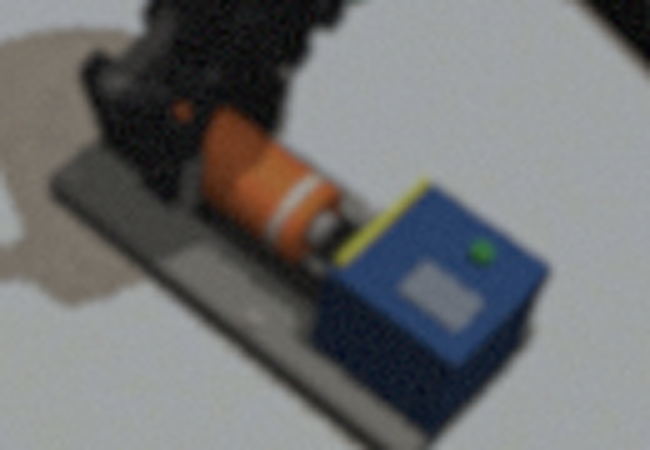

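The cell lies in the groove with its nub at about (325,221), short of the hood. I'll regrip.

Emit:
{"op": "move_arm", "data": {"translation": [[0, 0.001, -0.002], [0, 0.002, -0.003], [0, 0.002, -0.003]], "spin": [0, 0, 0]}}

```text
clock: 15.85
eef_pos: [599.8, -67.6, 15.7]
tool_rot: [1.874, 2.521, 0.0]
wrist_force: [0.8, -0.3, 0.1]
grip_width: 42.5
```

Emit:
{"op": "move_arm", "data": {"translation": [[0, 0, 0], [0, 0, 0], [0, 0, 0], [0, 0, 0], [0, 0, 0], [0, 0, 0]], "spin": [0, 0, 0, 0, 0, 0], "grip": 1.0}}

```text
clock: 16.35
eef_pos: [599.8, -67.6, 16.0]
tool_rot: [1.874, 2.521, 0.001]
wrist_force: [-1.2, 1.3, 6.2]
grip_width: 29.7
```

Emit:
{"op": "move_arm", "data": {"translation": [[0, 0, -0.002], [0, 0, -0.003], [0, 0, -0.003]], "spin": [0, 0, 0]}}

```text
clock: 16.6
eef_pos: [599.4, -67.6, 16.4]
tool_rot: [-1.874, -2.521, 0.0]
wrist_force: [-0.1, 1.0, -1.4]
grip_width: 29.4
```

Emit:
{"op": "move_arm", "data": {"translation": [[-0.002, 0, 0], [-0.004, 0, 0], [-0.006, 0, 0], [-0.008, 0, 0], [-0.01, 0, 0], [-0.012, 0, 0], [-0.014, 0, 0], [-0.016, 0, 0]], "spin": [0, 0, 0, 0, 0, 0, 0, 0]}}

```text
clock: 17.27
eef_pos: [601.5, -75.5, 16.7]
tool_rot: [-1.874, -2.521, 0.001]
wrist_force: [0.3, -0.7, -1.5]
grip_width: 29.2
```

```bash
cat > st.py <<'E'
from h import *
s=get_state();d=np.array([.288,-.9577,0]);l=np.array([.9577,.288,0]);p=np.array(s["eef_pos"]);F=np.array(s["wrist_force"])
print("t",round(s["clock"],2),"nub past mouth",round((p-[618.2,-133.6,0])@d+53,2),"lat",round((p-[618.2,-133.6,0])@l,2),"z",p[2].round(2),"Fpush",round(-F@d,2),"Flat",round(F@l,2),"Fz",F[2].round(2))
E
python3 st.py
```

```text
t 17.27 nub past mouth -7.48 lat 0.79 z 16.73 Fpush -0.76 Flat 0.04 Fz -1.51
```

Emit:
{"op": "move_arm", "data": {"translation": [[0, 0, 0.001], [0, 0, 0.001]], "spin": [0, 0]}}

```text
clock: 17.43
eef_pos: [601.9, -75.4, 16.4]
tool_rot: [1.874, 2.521, -0.0]
wrist_force: [0.3, 0.0, -1.8]
grip_width: 29.4
```

Emit:
{"op": "move_arm", "data": {"translation": [[-0.002, 0, 0], [-0.004, 0, 0], [-0.006, 0, 0], [-0.008, 0, 0], [-0.01, 0, 0], [-0.01, 0, 0]], "spin": [0, 0, 0, 0, 0, 0]}}

```text
clock: 17.93
eef_pos: [603.3, -80.3, 16.4]
tool_rot: [1.874, 2.521, -0.0]
wrist_force: [-0.8, -0.7, -1.8]
grip_width: 29.5
```

```bash
python3 st.py
```

```text
t 17.93 nub past mouth -2.32 lat 1.06 z 16.36 Fpush -0.46 Flat -0.97 Fz -1.76
```

Emit:
{"op": "move_arm", "data": {"translation": [[0, 0, 0.001], [0, 0, 0.001], [0, 0, 0.001]], "spin": [0, 0, 0]}}

```text
clock: 18.18
eef_pos: [603.6, -80.2, 16.1]
tool_rot: [1.874, 2.521, 0.0]
wrist_force: [0.4, -0.6, -0.5]
grip_width: 29.6
```

Emit:
{"op": "move_arm", "data": {"translation": [[0, 0, 0.001], [0, 0, 0.001], [0, 0, 0.001]], "spin": [0, 0, 0]}}

```text
clock: 18.43
eef_pos: [603.6, -80.2, 16.0]
tool_rot: [1.874, 2.521, 0.0]
wrist_force: [-0.6, -0.6, 3.5]
grip_width: 29.6
```

Emit:
{"op": "move_arm", "data": {"translation": [[-0.002, 0, -0.0006], [-0.004, 0, -0.0006], [-0.006, 0, -0.0006], [-0.006, 0, -0.0006]], "spin": [0, 0, 0, 0]}}

```text
clock: 18.77
eef_pos: [604.0, -81.6, 16.0]
tool_rot: [-1.874, -2.519, -0.002]
wrist_force: [-1.0, 5.7, 5.4]
grip_width: 29.7
```

Emit:
{"op": "move_arm", "data": {"translation": [[-0.002, 0, 0], [-0.004, 0, 0], [-0.004, 0, 0]], "spin": [0, 0, 0]}}

```text
clock: 19.02
eef_pos: [604.5, -83.5, 16.0]
tool_rot: [-1.874, -2.519, -0.002]
wrist_force: [-0.4, 4.8, 4.8]
grip_width: 29.5
```

Emit:
{"op": "move_arm", "data": {"translation": [[-0.002, 0, 0], [-0.003, 0, 0], [-0.003, 0, 0]], "spin": [0, 0, 0]}}

```text
clock: 19.27
eef_pos: [604.9, -84.8, 15.9]
tool_rot: [-1.874, -2.519, -0.002]
wrist_force: [-1.4, 5.4, 5.1]
grip_width: 29.5
```

```bash
python3 st.py
```

```text
t 19.27 nub past mouth 2.43 lat 1.33 z 15.94 Fpush 5.6 Flat 0.19 Fz 5.14
```

Emit:
{"op": "move_arm", "data": {"translation": [[0, 0, -0.0015], [0, 0, -0.0015]], "spin": [0, 0]}}

```text
clock: 19.43
eef_pos: [605.2, -86.3, 16.2]
tool_rot: [1.873, 2.521, -0.0]
wrist_force: [1.0, 0.9, 1.1]
grip_width: 29.3
```

Emit:
{"op": "move_arm", "data": {"translation": [[-0.001, 0, 0], [-0.002, 0, 0], [-0.002, 0, 0]], "spin": [0, 0, 0]}}

```text
clock: 19.68
eef_pos: [605.6, -87.5, 16.2]
tool_rot: [1.874, 2.521, 0.0]
wrist_force: [0.8, 0.5, 0.2]
grip_width: 29.6
```

```bash
python3 st.py
```

```text
t 19.68 nub past mouth 5.24 lat 1.19 z 16.23 Fpush 0.27 Flat 0.86 Fz 0.23
```

Emit:
{"op": "move_arm", "data": {"translation": [[-0.002, 0, 0], [-0.004, 0, 0], [-0.004, 0, 0]], "spin": [0, 0, 0]}}

```text
clock: 19.93
eef_pos: [606.0, -89.5, 16.3]
tool_rot: [1.874, 2.521, -0.0]
wrist_force: [1.7, 0.9, -0.9]
grip_width: 29.7
```

Emit:
{"op": "move_arm", "data": {"translation": [[-0.002, 0, 0], [-0.004, 0, 0], [-0.004, 0, 0]], "spin": [0, 0, 0]}}

```text
clock: 20.18
eef_pos: [606.5, -91.4, 16.4]
tool_rot: [1.874, 2.521, -0.0]
wrist_force: [1.0, 1.6, -0.4]
grip_width: 29.6
```

```bash
python3 st.py
```

```text
t 20.18 nub past mouth 9.21 lat 0.98 z 16.41 Fpush 1.26 Flat 1.44 Fz -0.36
```

Emit:
{"op": "move_arm", "data": {"translation": [[-0.002, 0, 0], [-0.004, 0, 0], [-0.004, 0, 0]], "spin": [0, 0, 0]}}

```text
clock: 20.43
eef_pos: [606.7, -91.9, 16.3]
tool_rot: [-1.874, -2.519, -0.001]
wrist_force: [0.1, 4.5, 1.0]
grip_width: 29.5
```

Emit:
{"op": "move_arm", "data": {"translation": [[-0.002, 0, 0.0005], [-0.004, 0, 0.0005], [-0.004, 0, 0.0005]], "spin": [0, 0, 0]}}

```text
clock: 20.68
eef_pos: [606.9, -92.3, 16.2]
tool_rot: [-1.874, -2.516, -0.003]
wrist_force: [-0.6, 8.4, 2.4]
grip_width: 29.3
```

```bash
python3 st.py
```

```text
t 20.68 nub past mouth 10.21 lat 1.02 z 16.21 Fpush 8.21 Flat 1.8 Fz 2.39
```

The cell has met the contact: the axial force climbed from 1.3 to 8.2 N over about 0.9 mm of travel at 8 N/mm. I'll hold it there.

Emit:
{"op": "move_arm", "data": {"translation": [[0, 0, 0], [0, 0, 0], [0, 0, 0], [0, 0, 0], [0, 0, 0], [0, 0, 0], [0, 0, 0], [0, 0, 0]], "spin": [0, 0, 0, 0, 0, 0, 0, 0]}}

```text
clock: 21.35
eef_pos: [606.9, -92.3, 16.2]
tool_rot: [-1.874, -2.517, -0.003]
wrist_force: [-1.0, 8.1, 3.0]
grip_width: 29.7
```

Emit:
{"op": "move_arm", "data": {"translation": [[0, 0, 0], [0, 0, 0], [0, 0, 0], [0, 0, 0], [0, 0, 0], [0, 0, 0], [0, 0, 0], [0, 0, 0]], "spin": [0, 0, 0, 0, 0, 0, 0, 0]}}

```text
clock: 22.02
eef_pos: [606.9, -92.3, 16.2]
tool_rot: [-1.874, -2.517, -0.003]
wrist_force: [0.2, 9.0, 3.0]
grip_width: 29.4
```

```bash
python3 st.py
```

```text
t 22.02 nub past mouth 10.22 lat 1.03 z 16.23 Fpush 8.55 Flat 2.83 Fz 2.97
```

Emit:
{"op": "move_arm", "data": {"translation": [[0.001, 0, 0], [0.002, 0, -0.0005], [0.003, 0, -0.001], [0.003, 0, -0.001]], "spin": [0, 0, 0, 0]}}

```text
clock: 22.35
eef_pos: [606.7, -92.1, 16.4]
tool_rot: [-1.873, -2.52, -0.001]
wrist_force: [0.2, 6.4, 0.2]
grip_width: 29.9
```

```bash
python3 st.py
```

```text
t 22.35 nub past mouth 9.96 lat 0.89 z 16.41 Fpush 6.1 Flat 2.08 Fz 0.25
```

Emit:
{"op": "move_arm", "data": {"translation": [[0.001, 0, 0], [0.002, 0, 0], [0.003, 0, 0.0005], [0.003, 0, 0.0005]], "spin": [0, 0, 0, 0]}}

```text
clock: 22.68
eef_pos: [606.7, -92.0, 16.4]
tool_rot: [-1.874, -2.521, 0.0]
wrist_force: [-0.9, 4.5, 0.4]
grip_width: 30.0
```

```bash
python3 st.py
```

```text
t 22.68 nub past mouth 9.84 lat 0.94 z 16.41 Fpush 4.57 Flat 0.47 Fz 0.42
```

Now I'll release and retreat upwards.

Emit:
{"op": "move_arm", "data": {"translation": [[0, 0, 0], [0, 0, 0], [0, 0, 0], [0, 0, 0], [0, 0, 0], [0, 0, 0]], "spin": [0, 0, 0, 0, 0, 0], "grip": -0.3}}

```text
clock: 23.18
eef_pos: [606.9, -92.4, 16.5]
tool_rot: [1.874, 2.521, -0.0]
wrist_force: [-0.6, 0.1, -0.1]
grip_width: 55.4
```

Emit:
{"op": "move_arm", "data": {"translation": [[0, 0, -0.02], [0, 0, -0.05], [0, 0, -0.09], [0, 0, -0.14], [0, 0, -0.2], [0.05, 0, -0.25], [0.1, 0, -0.28], [0.12, 0, -0.28]], "spin": [0, 0, 0, 0, 0, 0, 0, 0]}}

```text
clock: 23.85
eef_pos: [592.2, -32.9, 162.0]
tool_rot: [1.869, 2.516, 0.008]
wrist_force: [0.5, -0.3, 0.2]
grip_width: 55.6
```

Run:
```python
from h import *
d=np.array([.288,-.9577,0]);c=np.array([618.2,-133.6,40])+(9.6-35)*d
print("expect centre",c,proj("side",c), "rear",proj("side",c-35*d))
ims,dp=snapshot("side"); print([(x["pixel"],x["conf"],at_z("side",x["pixel"],40).round(1)) for x in landmark_of("side","cell_center")][:2])
cv2.imwrite("pics/l.png",cv2.resize(ims[175:265,260:390],None,fx=5,fy=5,interpolation=2))
print(get_state()["wrist_force"])
```

```text
expect centre [ 610.8848  -109.27442   40.     ] [320.45762794 217.47948518] rear [305.81147823 206.6912825 ]
[([322.4, 220.0], 0.91, array([ 610.8, -115.6,   40. ]))]
[-0.15666981  0.48952255  0.27681591]
```

View pics/l.png

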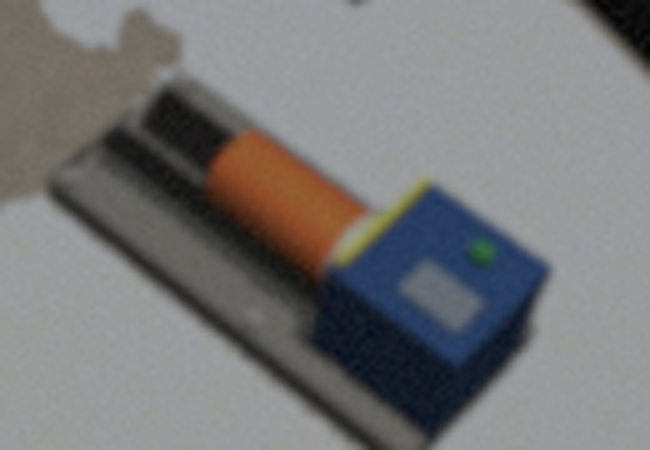

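The picture shows the cell lying straight in the groove, its nub end inside the hood. Its rear end is at about (304,208), against a prediction of (306,207), and the gripper is clear. I'll hand in.

Emit:
{"op": "move_arm", "data": {"translation": [[0, 0, 0], [0, 0, 0], [0, 0, 0], [0, 0, 0]], "spin": [0, 0, 0, 0]}}

```text
clock: 24.28
eef_pos: [589.0, -35.4, 155.1]
tool_rot: [-1.875, -2.519, 0.002]
wrist_force: [-0.3, -0.3, -0.0]
grip_width: 55.7
```

```bash
python3 -c "
from h import *
print(get_state()['clock'],finish_job())"
```

```text
the job is handed in; nothing more can be done
24.2833 None
```

The orange cell is in the tester with its nub in the hood, resting against the contact as far as I can tell. I handed the job in at 24.3 s with the gripper clear.

**What I did:** I took the cell from the rack, laid it in the groove about 17 mm short of the hood and let go once to check it. I then regripped it and slid it in until it met the contact, about 9–10 mm inside the mouth. I held the push for about 1.3 s, eased off and released it.

**Push force:** The wrist read 8.2–8.6 N during the hold. I put about 7 N of that on the contact, judging by 0.9 mm of travel at 8 N/mm; the rest is groove friction.

**Last checks:**
- **Position:** the final picture shows the cell straight in the groove with its rear end within about 2 px of where I predicted. The landmark network put the cell's centre about 6 mm further in, probably because only part of the cell was visible.
- **Contact:** it is out of sight, so "still touching" is inferred from the forces and position, not seen.

**What went wrong or disagreed:**
- **Fingertip height:** the tips stood about 20–25 mm higher than the TCP reading implies. My first close therefore shut above the cell.
- **Touches on the bench:** I pressed up to 23 N on top of the cell to calibrate that height, and one regrip put about 14 N on the rack's slot wall. In the pictures neither the cell nor the rack moved.
- **Start of the slide:** the cell was slightly lifted for the first 13 mm or so, then borne down on with about 5 N for a few millimetres. I corrected both before it reached the contact.

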